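# Turn the recipe board and swing the keeper over it

## Task

Turn the tilted wooden recipe leaf of the ring book over its rings until it lies fully flat on the pages on the robot's left. Then push the book's steel keeper round by its upright fin until it lies squarely across the leaf, and move the hand clear. Work gently with the fingertips only, never pinching or lifting anything, and leave the salt tin, jar and spoon where they are.

Things in the scene. Friction and masses are not known exactly. Their poses are not given: they have to be found in the camera images.
- book: open ring book of stiff plywood boards, fixed. Origin on the ledge (z = 0) under mid-spine; x along the spine away from the robot, y to the robot's left, z up. Base board x -95..125, y -140..140, 10 mm high; piles of pages x -75..75, |y| 10..130, top 22.5 mm high, tabs to |y| 143; two wire rings at x -55 and 55, 36 mm high. Leaf and keeper belong to it; bears at most 35 N in all
- spine (a point): point on the leaf's hinge axis at mid-length, 26 mm above the ledge, fixed to the book; axes as the book's
- leaf (a joint): leaf's angle about the spine, rad: 0 flat on the right pages (book -y), 1.571 upright, 3.142 flat on the left pages (stop). Plywood board 150 mm along the spine, 5 thick, reaching 130 from the hinge axis, with a tab 40 wide at mid-edge reaching 151; 100 g. Starts tilted, 0.45 to 0.85. Stiff hinge: it stays at any angle; 1 to 2 N at the free edge moves it
- tab (a point): middle of the end of the leaf's tab, in mid-thickness, 151 mm from the hinge axis; moves with the leaf
- keeper (a joint): keeper's angle about its upright pivot, rad: 0 parked along the book's +y beyond the pages' far edge; grows counter-clockwise from above; 1.571 along the book's -x, squarely across the turned leaf; stop 1.75. Starts 0 to 0.25, stays where left; 0.5 N at the fin moves it. Steel strip 12 wide, 3 thick, reaching 76 mm from the pivot, underside 31 mm above the ledge
- pivot (a point): pivot axis of the keeper, 34 mm above the ledge, fixed at book x = 105, y = 75 mm
- fin (a point): centre of the keeper's upright fin, 56 mm from the pivot axis, 49 mm above the ledge. Steel plate 32 mm long along the strip, 4 thick, from 34 to 64 mm above the ledge; its y axis points along the strip away from the pivot. Push its flat side
- tin: steel salt tin, 70 mm across, 87 mm high, standing beyond the far right part of the book; origin at the centre of its underside; leave alone
- jar: glass jar with steel cap, 72 mm across, 115 mm high, on the white lazy susan (250 mm across, 28 mm high) to the left; origin at its underside; leave alone
- spoon: wooden spoon, 200 mm long, lying on the lazy susan; leave alone

How it is judged:
By the outcome, as a careful person would: the job done as asked, in the order asked, and still so for the second after the job is handed in, with the robot touching nothing.
It also fails if it takes over 54 s, if anything falls off the work surface, if the arm or the gripper's body presses on something with over 40 N, if the wrist force passes 120 N, or if a joint passes its speed limit or range.

## Robot

A 6-joint arm with a two-finger parallel gripper is mounted at the origin on the work surface. World frame = base frame: x ahead of the robot, y to its left, z up, the work surface at z = 0. Lengths are in m, angles in rad, forces in N, time in s.
With the tool pointing down it reaches from about 0.375 to 0.9 m from the base axis. Payload 3.1 kg.
Tool frame: the origin (TCP) lies at the very end of the fingers, on their centre line; the grasp point (between the pads) lies ctrl.pinch_z behind it (ctrl.pinch_z is the distance from the TCP to the grasp point, in m); z points along the fingers, y is the line along which they close (so a half turn about z gives the same grasp; the last joint's range is limited). The gripper opens to 87 mm and grips with 3 to 60 N. Pads are 19 mm wide; open, the fingers measure 117 mm over their backs; the gripper's body (75 mm by 190 mm) begins 51 mm behind the grasp point.
Start: joints at [-1.355, 0.527, 1.433, -0, 1.181, -0.178], TCP at [0.24, -0.577, 0.189] pointing down, gripper open.
Joint ranges: [-3.08, 3.08], [-0.75, 2.2], [0.22, 2.44], [-1.43, 4.57], [0, 2.65], [-2.85, 2.85]. Speed limits (rad/s): [2.79, 2.79, 3.14, 3.14, 3.14, 3.14].

## Interface

Orientations are given as a rotation vector (axis times angle).
In Python, from workcell import ctrl gives the robot as it stands.
- The arm moves only by the tool send_rows, never from a script. Its argument "moves" is text: rows parted by semicolons, each of 4 numbers parted by spaces: the shift along the tool's x, y, z in cm, then the turn about the tool's z in degrees. In form: dx dy dz spin; .... A call has 1 to 5 rows; each row shifts and turns the commanded pose from where the row before left it, along the tool's axes as they then stand; what a row does not reach is not made up. A row lasts 1/8 s, in which the tool goes at most 62.5 mm and 10.7 degrees, less where a joint would pass 70% of its speed; a pose out of reach is approached as far as the arm can. A call is refused whole if a number of a shift passes 6.25 or a number of a turn 10.7, either way. A call with a gripper value outside its range is refused whole. "jaw" is the finger opening in cm, from 0 to 8.7, set as the call begins (left out, the last holds). The fingers move at their own pace and stop on an object; "squeeze" is the grip in N (left out, the last holds). Time passes only in rows, so rows that do not move let the fingers close. It gives the time, the measured TCP pose, the force, the opening and the grip force at its end, in the units of the state.
- ctrl.read_state(): the state, without advancing time (a new reading comes with each control period).
- ctrl.grab_frame(name): name is "scene" or "top"; returns a dict with "image" (400x640x3 uint8, red, green, blue), "fx", "fy", "cx", "cy" (pixels), "world_to_cam" (4x4, takes a point from world to camera coordinates). Camera axes: x right, y down, z forward; pixel columns grow to the right and rows downward; lengths in m; the calibration is good to about 2 mm. A picture is of the moment at which its call begins. There is no depth.
- ctrl.finish_job(): hands the job in; it is judged then, once.
The state is a dict: "clock": time; "joint_positions": joint angles; "joint_velocities": joint speeds; "tau": joint torques, N m; "tool_pos": TCP position; "tool_rot": TCP orientation; "wrist_force": force on the tool from outside, world axes, zero at the start; "torque": the same for the moment, N m; "grip_width": opening from 0.0 (shut) to 1.0 (fully open); "finger_force": force on a finger pad.
Only numpy, scipy, OpenCV 4.12 (cv2) and the standard library are available. Lean on these libraries where they do the work, as an engineer would, in place of code of your own. Each camera call takes 0.05 s, during which the arm holds its last target. There are 200 camera calls.

## Working session

There is one attempt and no reset: what is moved stays moved. The work goes in short steps, Python scripts to look and compute and a tool call to move; the robot and the scene stay as the last step left them, time stands still between calls to the robot, and variables do not carry over. Pictures are saved under pics/ and viewed, at most 10 in all, crops included, and the job is handed in when it is done.

Besides the shell and the picture viewer there is one more tool, called after "Emit:" by a JSON object that holds its "api" and its "payload", one argument or row to a line. send_rows: Moves the arm, as the interface text tells. Its arguments: {"type":"object","properties":{"moves":{"type":"string"},"jaw":{"type":"number"},"squeeze":{"type":"number"}},"required":["moves"]}

```bash
mkdir -p pics; python3 - <<'E'
from workcell import ctrl
import cv2,numpy as np,pickle
s=ctrl.read_state();print(s['clock'],s['tool_pos'],s['tool_rot'],ctrl.pinch_z)
for n in("scene","top"):
    f=ctrl.grab_frame(n);cv2.imwrite(f"pics/{n}0.png",f["image"][:,:,::-1]);pickle.dump(f,open(f"{n}0.pkl","wb"))
    print(n,f["fx"],f["fy"],f["cx"],f["cy"],np.round(f["world_to_cam"],4).tolist())
E
```

```text
0.0 [ 0.23966654 -0.57637025  0.18829502] [-3.07883144e+00 -6.14144688e-01  5.86786007e-05] 0.0187
scene 362.1637606470413 362.1637606470413 325.91205673157947 198.0781801180128 [[0.2001, 0.9795, -0.0225, -0.2506], [0.6218, -0.1447, -0.7697, -0.3218], [-0.7572, 0.14, -0.638, 1.2169], [0.0, 0.0, 0.0, 1.0]]
top 465.270736608846 465.270736608846 319.2758243079435 198.83658403246218 [[0.0159, -0.9999, 0.0046, 0.1133], [-0.9908, -0.0164, -0.1346, 0.5986], [0.1347, -0.0024, -0.9909, 1.0972], [0.0, 0.0, 0.0, 1.0]]
```

View pics/scene0.png

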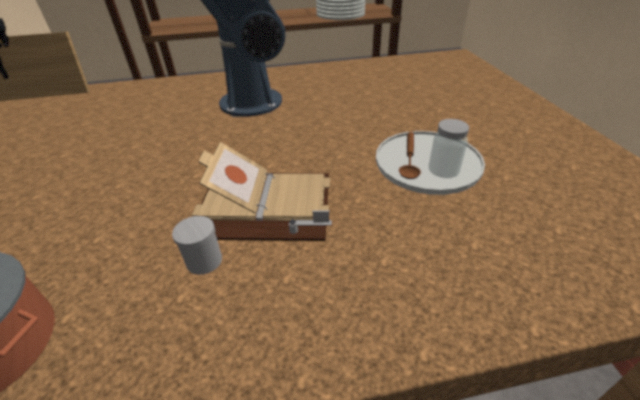

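View pics/top0.png

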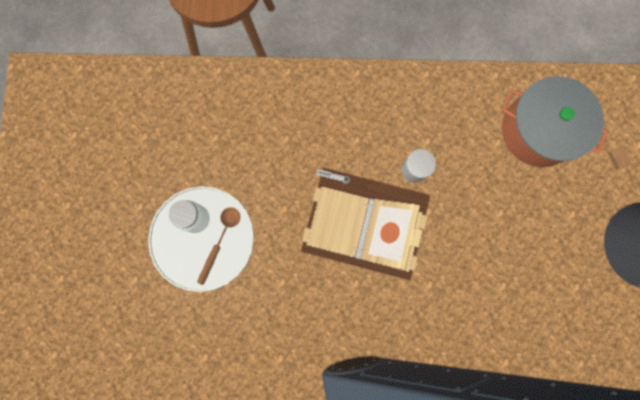

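```bash
python3 - <<'E'
import cv2,numpy as np
a=cv2.imread("pics/top0.png")[150:290,280:450];b=cv2.imread("pics/scene0.png")[130:280,170:345]
a=cv2.resize(a,None,fx=4.5,fy=4.2,interpolation=2)
a=cv2.resize(cv2.imread("pics/top0.png")[155:285,290:450],None,fx=5,fy=5,interpolation=2)[:600]
cv2.imwrite("pics/topc.png",a)
cv2.imwrite("pics/scenec.png",cv2.resize(cv2.imread("pics/scene0.png")[135:280,180:350],None,fx=4,fy=4,interpolation=2))
cv2.imwrite("pics/topc.png",cv2.resize(cv2.imread("pics/top0.png")[160:280,290:450],None,fx=5,fy=5,interpolation=2))
E
```

```text
(no output)
```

View pics/topc.png

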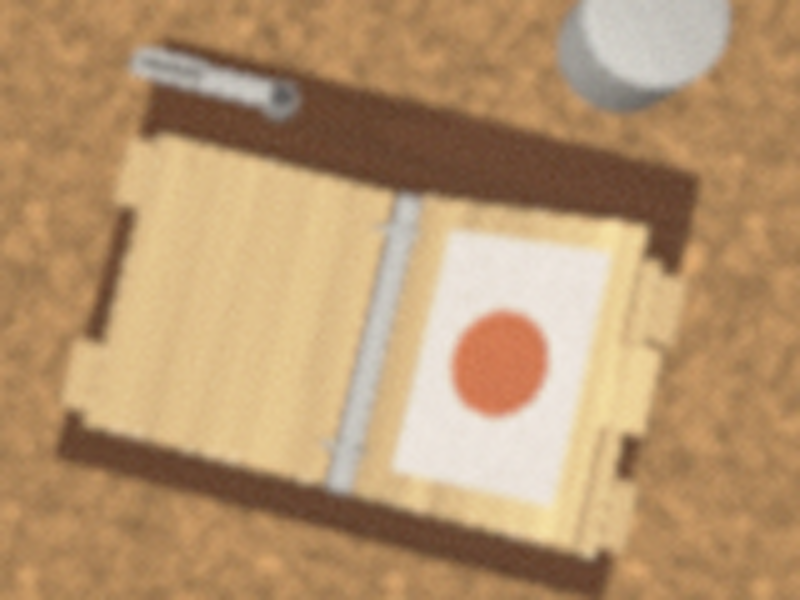

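View pics/scenec.png

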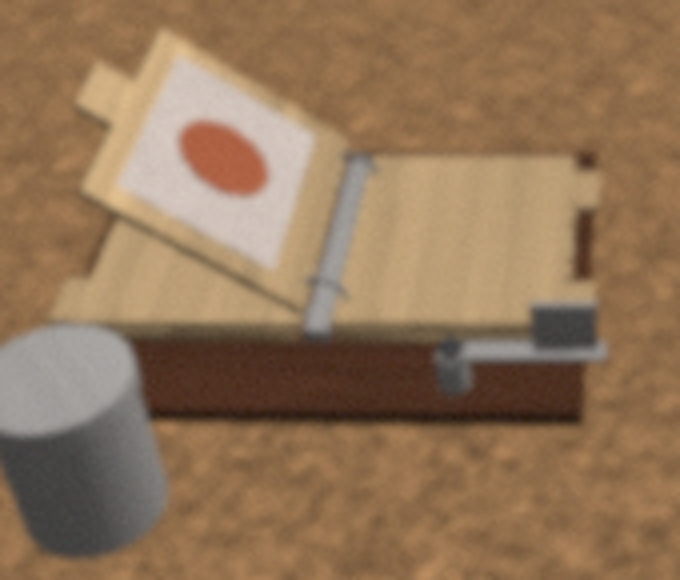

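```bash
cat > h.py <<'E'
import numpy as np,pickle,cv2
def ray(f,u,v):
    T=f["world_to_cam"];R=T[:3,:3];c=-R.T@T[:3,3]
    d=R.T@np.array([(u-f["cx"])/f["fx"],(v-f["cy"])/f["fy"],1]);return c,d/np.linalg.norm(d)
def onz(f,u,v,z):
    c,d=ray(f,u,v);return c+d*(z-c[2])/d[2]
def tri(f,p,g,q):
    c,d=ray(f,*p);e,k=ray(g,*q)
    s=np.linalg.lstsq(np.c_[d,-k],e-c,rcond=None)[0];a=c+s[0]*d;b=e+s[1]*k
    return (a+b)/2,np.linalg.norm(a-b)
E
python3 - <<'E'
from h import *
np.set_printoptions(precision=4,suppress=True)
t=pickle.load(open("top0.pkl","rb"));s=pickle.load(open("scene0.pkl","rb"))
T=lambda x,y:(290+x/5,160+y/5);S=lambda x,y:(180+x/4,135+y/4)
for n,a,b in[("pivot",(284,95),(452,346)),("spineFar",(408,195),(317,330)),("spineNear",(341,490),(360,155)),("tab",(651,390),(88,81)),("disc",(500,363),(224,158)),("leafFar",(648,222),(86,190)),("leafNear",(598,553),(166,30)),("keepEnd",(133,60),(605,350)),("FRbase",(698,178),(148,340))]:
    print(n,*tri(t,T(*a),s,S(*b)))
B=[(162,38),(698,178),(607,598),(60,452)];M=[(.125,.14),(.125,-.14),(-.095,-.14),(-.095,.14)]
for z in(.01,.03,.05):
    P=np.array([onz(t,*T(*b),z)[:2] for b in B]);print(z,P.tolist(),[np.linalg.norm(P[i]-P[i-1]) for i in range(4)])
print(onz(s,*S(582,420),0),onz(s,*S(150,415),0))
im=cv2.cvtColor(t["image"],cv2.COLOR_RGB2HSV)
for a in[(284,95),(150,60),(170,70),(375,330)]:
    u,v=map(round,T(*a));print(a,im[v,u])
E
```

```text
pivot [0.6481 0.057  0.0348] 0.0023976205852737444
spineFar [ 0.6016 -0.0075  0.017 ] 0.00014314709941567184
spineNear [0.455  0.0263 0.0198] 0.001852898514368858
tab [ 0.5007 -0.1046  0.1206] 0.0005911252767598865
disc [ 0.5149 -0.0444  0.0717] 0.0005498758341532789
leafFar [ 0.5783 -0.1056  0.1077] 0.0035007301501290694
leafNear [ 0.4276 -0.0765  0.1046] 0.0137615290513744
keepEnd [0.665  0.1311 0.032 ] 0.0007443614590635373
FRbase [ 0.6082 -0.1175  0.04  ] 0.05760506564347219
0.01 [[0.6807751762098105, 0.11631863072165878], [0.6136031554490626, -0.1543668072488496], [0.4045105540158555, -0.1063139608454153], [0.47144628696747876, 0.1636197816898738]] [np.float64(0.2146065766800875), np.float64(0.27889547630316325), np.float64(0.21454321714185712), np.float64(0.27810900327907184)]
0.03 [[0.6766747592399343, 0.11648213635438046], [0.6106636425984064, -0.1495251657435731], [0.40518469547473424, -0.1023027952838162], [0.4709636079641099, 0.16296580259635157]] [np.float64(0.21089762679205296), np.float64(0.2740754499945103), np.float64(0.2108353622685042), np.float64(0.2733025692334323)]
0.05 [[0.6725743422700581, 0.11664564198710213], [0.6077241297477503, -0.14468352423829672], [0.405858836933613, -0.09829162972221708], [0.4704809289607411, 0.16231182350282933]] [np.float64(0.20718867690401846), np.float64(0.26925542368585753), np.float64(0.20712750739515123), np.float64(0.2684961351877929)]
[0.6786 0.1164 0.    ] [ 0.6272 -0.095   0.    ]
(284, 95) [ 9 18 99]
(150, 60) [ 19  19 146]
(170, 70) [ 20  14 160]
(375, 330) [ 21  13 204]
```

Emit:
{"api": "send_rows", "payload": {
  "moves": "0 0 0 8.9;0 0 0 8.9;0 0 0 8.9;0 0 0 8.9",
  "jaw": 0
}}

```text
clock: 0.6
tool_pos: [0.2397, -0.5767, 0.1887]
tool_rot: [-3.119, 0.365, 0.001]
wrist_force: [0.4, 0.3, -0.1]
grip_width: 0.633
finger_force: 0.0
```

Emit:
{"api": "send_rows", "payload": {
  "moves": "3 -4.5 0 0;3 -4.5 0 0;3 -4.5 0 0;3 -4.5 0 0;2.7 -4.5 0 0"
}}

```text
clock: 1.23
tool_pos: [0.4348, -0.3896, 0.1889]
tool_rot: [-3.121, 0.357, 0.0]
wrist_force: [-0.1, 0.0, -0.1]
grip_width: 0.067
finger_force: 0.0
```

Emit:
{"api": "send_rows", "payload": {
  "moves": "0 -4.5 0 0;0 -4.5 0 0;0 -4.5 0 0;0 -4.5 0 0;0 0 0 0"
}}

```text
clock: 1.85
tool_pos: [0.4739, -0.2123, 0.1888]
tool_rot: [-3.12, 0.35, 0.003]
wrist_force: [-0.5, -0.7, 0.2]
grip_width: 0.006
finger_force: 0.0
```

```bash
cat >> h.py <<'E'
O=np.array([.528,.0085]);YAW=np.radians(-13.2);BX=np.array([np.cos(YAW),np.sin(YAW)]);BY=np.array([-BX[1],BX[0]])
def st(ctrl):
    from scipy.spatial.transform import Rotation as R
    s=ctrl.read_state();p=np.array(s["tool_pos"]);d=p[:2]-O;X=R.from_rotvec(s["tool_rot"]).as_matrix()[:,0]
    print("t",round(s["clock"],2),"book mm",np.round([d@BX*1e3,d@BY*1e3,p[2]*1e3],1),"yaw",round(np.degrees(np.arctan2(X[1],X[0])),2),"F",np.round(s["wrist_force"],1),"grip",s["grip_width"])
E
python3 -c "
from h import *
from workcell import ctrl
st(ctrl)"
```

```text
t 1.85 book mm [  -2.2 -227.3  188.8] yaw -12.79 F [-0.5 -0.7  0.2] grip 0.005751604854252436
```

Emit:
{"api": "send_rows", "payload": {
  "moves": "0 0 4.5 0;0 -2 4.5 0;0.2 -3 0 0;0 -2 0 0;0 -1.2 0 0"
}}

```text
clock: 2.48
tool_pos: [0.495, -0.1364, 0.0989]
tool_rot: [3.121, -0.357, -0.001]
wrist_force: [-0.3, 0.2, 0.9]
grip_width: 0.007
finger_force: 0.0
```

Emit:
{"api": "send_rows", "payload": {
  "moves": "0 -0.6 -0.2 0;0 -0.6 -0.5 0;0 -0.8 -0.7 0;0 -0.8 -0.7 0;0 0 0 0"
}}

```text
clock: 3.1
tool_pos: [0.5018, -0.1087, 0.1212]
tool_rot: [3.121, -0.355, 0.003]
wrist_force: [0.6, 0.6, -0.1]
grip_width: 0.002
finger_force: 0.0
```

```bash
python3 -c "
from h import *
from workcell import ctrl
st(ctrl)
f=ctrl.grab_frame('scene');cv2.imwrite('pics/s1.png',cv2.resize(f['image'][80:280,150:400,::-1],None,fx=3,fy=3))"
```

```text
t 3.1 book mm [   1.3 -120.1  121.2] yaw -12.98 F [ 0.6  0.6 -0.1] grip 0.002471895448112005
```

View pics/s1.png

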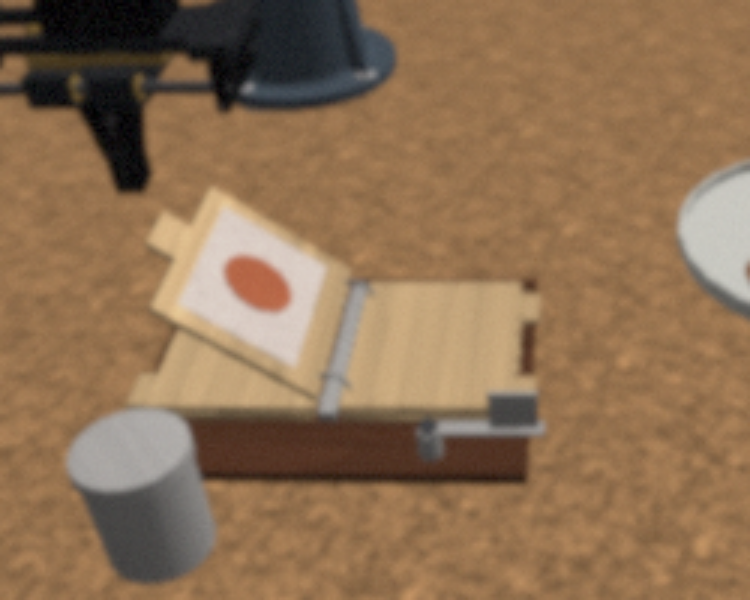

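```bash
python3 -c "
from h import *
from workcell import ctrl
T={n:pickle.load(open(n+'0.pkl','rb')) for n in('scene','top')}
p=ctrl.read_state()['tool_pos']
for n,f in T.items():
  for q in(p,[.5007,-.1046,.1206]):
    c=f['world_to_cam']@np.r_[q,1];print(n,c[:2]/c[2]*f['fx']+[f['cx'],f['cy']])
f=ctrl.grab_frame('top');cv2.imwrite('pics/t1.png',cv2.resize(f['image'][150:300,280:460,::-1],None,fx=4,fy=4))"
```

```text
scene [199.6652897  155.65931845]
scene [201.85278575 155.26215286]
top [421.98418786 237.68887741]
top [420.06227592 238.01063383]
```

View pics/t1.png

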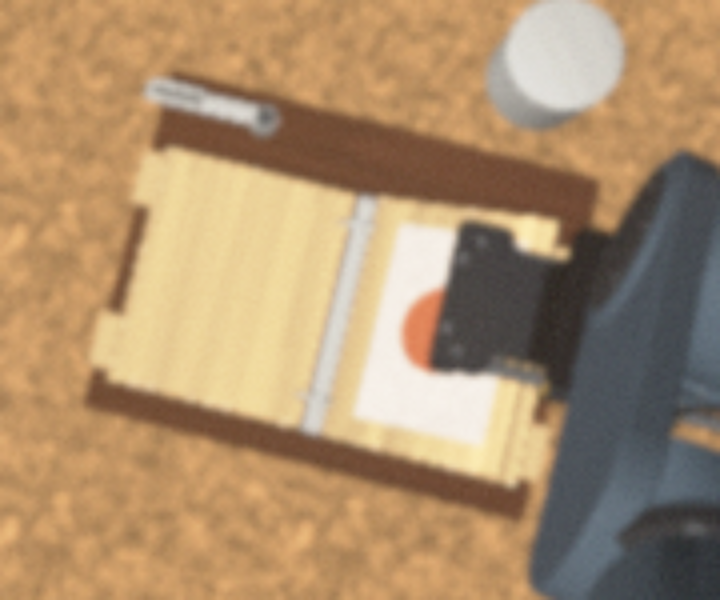

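```bash
python3 -c "
from h import *
from workcell import ctrl
f=pickle.load(open('scene0.pkl','rb'))
p=np.array(ctrl.read_state()['tool_pos'])
def pr(f,q):
  c=f['world_to_cam']@np.r_[q,1];return c[:2]/c[2]*f['fx']+[f['cx'],f['cy']]
for d in(0,.02,.035,.07,.1): print(d,(pr(f,p+[0,0,d])-[150,80])*3)
g=ctrl.grab_frame('scene');print(np.abs(g['world_to_cam']-f['world_to_cam']).max())
print([onz(f,194,142,z) for z in (.1,.121,.15)])
im=g['image'];m=(im.max(2)<60).astype(np.uint8)[80:280,150:400]
r=np.where(m[:,20:70].any(1))[0];print(r.max()*3, [(y*3,np.where(m[y,:70])[0][[0,-1]]*3) for y in range(15,r.max()+1,3)if m[y,:70].any()])
"
```

```text
0 [148.9417914  227.19760474]
0.02 [141.67547014 202.14953306]
0.035 [136.05738999 182.78318947]
0.07 [122.35163474 135.53744742]
0.1 [109.88890748  92.57660457]
0.0
[array([ 0.4042813 , -0.13247991,  0.1       ]), array([ 0.44237996, -0.1244867 ,  0.121     ]), array([ 0.4949924 , -0.11344846,  0.15      ])]
474 [(45, array([  0, 207])), (54, array([  0, 207])), (63, array([ 87, 207])), (72, array([ 30, 156])), (81, array([ 24, 150])), (90, array([  0, 183])), (99, array([ 30, 135])), (108, array([ 78, 138])), (117, array([ 84, 138])), (126, array([ 90, 138])), (135, array([ 96, 138])), (144, array([ 99, 141])), (153, array([105, 141])), (162, array([111, 144])), (171, array([111, 147])), (180, array([114, 144])), (189, array([120, 138]))]
```

```bash
python3 -c "
from h import *
from workcell import ctrl
f=pickle.load(open('scene0.pkl','rb'))
g=ctrl.grab_frame('scene')
d=cv2.absdiff(cv2.GaussianBlur(f['image'],(3,3),0),cv2.GaussianBlur(g['image'],(3,3),0)).max(2)
for v in range(132,168,2): print(v,''.join('%4d'%x for x in d[v,180:222:2]))
print(g['image'][138:166:3,199].tolist())
t=pickle.load(open('top0.pkl','rb'));p=np.array(ctrl.read_state()['tool_pos'])
for h in(0,.03,.07,.1,.15):
  c=t['world_to_cam']@np.r_[p+[0,0,h],1];print(h,(c[:2]/c[2]*t['fx']+[t['cx']-280,t['cy']-150])*4)
"
```

```text
132    6   4  53 113 130 129 129 133 127  73   9   7   8   7   7   6   6   6   7   6   7
134    7   5  23  91 129 132 130 125 125  93  25   4   8   6   7   7   7   7   8   8   7
136    6   6   4  58 116 123 121 123 129 110  41   1   7   7   7   6   6   6   7   8   8
138    7   7   4  31  97 122 124 126 122 112  49   1  10   8   7   8   6   7   7   6   7
140    6   6   5  17  84 126 133 131 126  93  30   3   7   7   6   6   5   6   9   7   7
142    7   7   7   9  69 117 118 119 110  59   7   6   6   8   9   9   6   7   8   7   7
144    8   8   7   2  31  53  50  53  50  20   3   7   7   6   7   8   7   8   8   9   9
146    7   5   6   7   0   2   0   2   1   3   8   6   7   7   6   9   7   5   7   9  10
148    7   6   8   9   6   5   6   6   7   7   9   7   7   7   7   7   7   8   9  10   9
150    8   6   6   6   6   7   7   8   6   7   6   6   7   8   6   8   7   8   9   9   8
152    8   6   4   6   7   7   7   8   6   6   5   5   9  10   8   8   7   7  10   9   8
154    7   8   7   7   7   8   7   8   7   7   6   7  11  10   9   8   9   9  10  10   9
156    8   7   8   6   8   6   7   9   8   8   6   9  10  10   8   8   9   9  11  10   9
158    7   8   7   7   6   6   7   6   7   7   8  10  10   9   9   9   9   9   9   9   8
160    8   9   9   9   6   6   8   7   8   8   8  10  10   9   9   9   9   9   9   9  10
162    6   5   6   8   8   6   7   8   7   7   7   8   9   8  10  10  10   9   8  10  10
164    6   7   7   7   8   6   7   5   5   6   6   6   7   9   7   8   9   9   9   9   9
166    6   6   8   6   8   5   5   6   6   7   6   8   6   8   9  10   9   9   9  11  11
[[62, 48, 31], [104, 78, 54], [139, 104, 71], [161, 123, 83], [152, 114, 78], [145, 109, 74], [162, 126, 88], [182, 147, 108], [140, 113, 82], [145, 110, 75]]
0 [568.06828671 351.66018977]
0.03 [580.34369681 348.83662316]
0.07 [597.87350071 344.80445084]
0.1 [611.98405389 341.55876809]
0.15 [637.57945258 335.67136292]
```

Emit:
{"api": "send_rows", "payload": {
  "moves": "0 2 0 0;0 1 1 0;0 0 2.6 0;0 0 2 0;0 0 0 0"
}}

```text
clock: 3.92
tool_pos: [0.4927, -0.1376, 0.0623]
tool_rot: [-3.119, 0.357, 0.007]
wrist_force: [-0.5, 0.2, -0.8]
grip_width: 0.006
finger_force: 0.0
```

```bash
cat >> h.py <<'E'
def tip(ctrl):
    f=pickle.load(open('scene0.pkl','rb'));g=ctrl.grab_frame('scene');st(ctrl)
    m=(g['image'].max(2)<62)&(f['image'].max(2)>80)
    n,l,s,c=cv2.connectedComponentsWithStats(m.astype(np.uint8));k=1+s[1:,4].argmax();v,u=np.where(l==k);vm=v.max()
    uu=u[v>=vm-1];print("tip px",uu.min(),uu.max(),vm);x=np.array(ctrl.read_state()['tool_pos'])
    c,d=ray(f,uu.mean(),vm+1);q=c+d*(x[0]+.0095-c[0])/d[0];print("tip ray at tcp x+9.5mm",q,"tcp",x)
E
python3 -c "
from h import *
from workcell import ctrl
tip(ctrl)
g=ctrl.grab_frame('scene');cv2.imwrite('pics/s2.png',cv2.resize(g['image'][80:260,150:390,::-1],None,fx=3.3,fy=3.3))"
```

```text
t 3.98 book mm [  -0.  -150.5   63.3] yaw -13.07 F [0.3 0.1 0.6] grip 0.0064108390747227365
tip px 183 190 167
tip ray at tcp x+9.5mm [ 0.50309447 -0.14104749  0.09622065] tcp [ 0.49359447 -0.13799974  0.06330063]
```

View pics/s2.png

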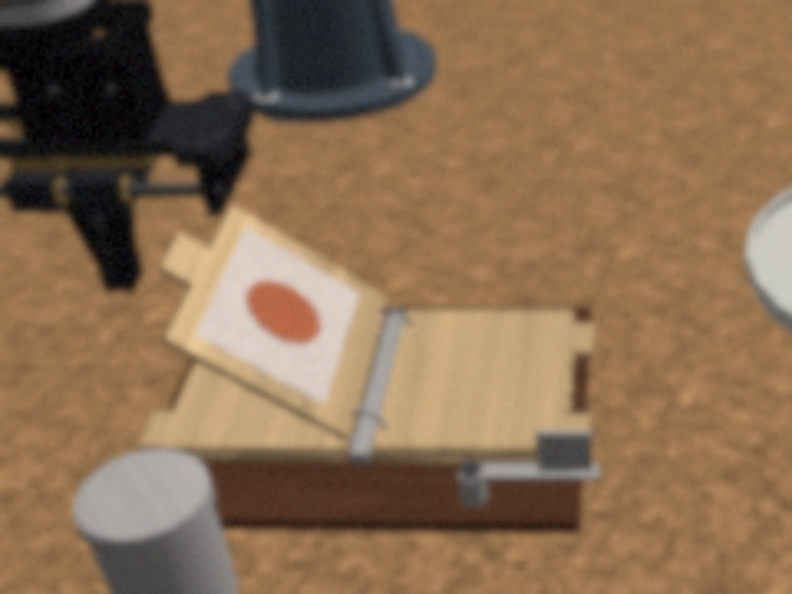

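Emit:
{"api": "send_rows", "payload": {
  "moves": "0 -1 0 0;0 -1 -0.2 0;0 -1.1 -1.2 0;0 -1.2 -1.2 0;0 0 0 0"
}}

```text
clock: 4.65
tool_pos: [0.5052, -0.0954, 0.0918]
tool_rot: [3.121, -0.354, 0.005]
wrist_force: [-0.4, -0.7, 0.1]
grip_width: 0.005
finger_force: 0.0
```

```bash
cat >> h.py <<'E'
def disc(ctrl):
    g=ctrl.grab_frame('scene');h=cv2.cvtColor(g['image'],cv2.COLOR_RGB2HSV)
    m=cv2.inRange(h,(3,120,90),(12,255,255));m[:, :170]=0;m[:130]=0;m[260:]=0;m[:,340:]=0
    n,l,s,c=cv2.connectedComponentsWithStats(m)
    for i in range(1,n):
        if s[i,4]>20: print("disc",s[i],c[i])
E
python3 -c "
from h import *
from workcell import ctrl
tip(ctrl);disc(ctrl)"
```

```text
t 4.7 book mm [   1.2 -106.8   91.2] yaw -12.96 F [ 0.7 -0.3 -0.2] grip 0.009101563554621802
tip px 200 207 155
tip ray at tcp x+9.5mm [ 0.51423926 -0.09918116  0.12653842] tcp [ 0.50473926 -0.09575933  0.09121593]
disc [232 161  17  19 211] [239.87203791 170.03791469]
```

Emit:
{"api": "send_rows", "payload": {
  "moves": "0 -1.3 -0.9 0;0 -1.3 -0.8 0;0 -1.4 -0.5 0;0 -1.4 -0.5 0;0 0 0 0"
}}

```text
clock: 5.38
tool_pos: [0.5165, -0.0421, 0.1175]
tool_rot: [-3.121, 0.354, -0.0]
wrist_force: [0.3, -0.0, -0.2]
grip_width: 0.006
finger_force: 0.0
```

```bash
cat >> h.py <<'E'
def theta(ctrl,u):
    f=pickle.load(open('scene0.pkl','rb'))
    for th in np.arange(.6,1.9,.1):
        b=np.array([0,-.071*np.cos(th)]);xy=O+(.5149-.528)*0*BX+b[1]*BY
        c=f['world_to_cam']@np.r_[xy,.026+.071*np.sin(th),1];print(round(th,1),np.round(c[:2]/c[2]*f['fx']+[f['cx'],f['cy']],1),end=' ')
    print()
E
python3 -c "
from h import *
from workcell import ctrl
tip(ctrl);disc(ctrl);theta(ctrl,0)"
```

```text
t 5.42 book mm [ 1.000e-01 -5.250e+01  1.172e+02] yaw -12.96 F [ 0.2  0.3 -0.4] grip 0.008247780201233727
tip px 224 231 144
tip ray at tcp x+9.5mm [ 0.52562476 -0.04614172  0.15143445] tcp [ 0.51612476 -0.04264843  0.11720909]
disc [247 155  10  21 134] [251.5 165. ]
0.6 [234.4 176.8] 0.7 [235.9 174.7] 0.8 [237.7 172.7] 0.9 [239.8 170.9] 1.0 [242.2 169.3] 1.1 [244.8 167.9] 1.2 [247.6 166.8] 1.3 [250.6 165.9] 1.4 [253.8 165.3] 1.5 [257.1 164.9] 1.6 [260.4 164.8] 1.7 [263.8 165.1] 1.8 [267.2 165.5]
```

Emit:
{"api": "send_rows", "payload": {
  "moves": "0 -1.2 -0.3 0;0 -1.2 -0.2 0;0 -1.2 -0.1 0;0 -1.4 0.1 0;0 -1.4 0.2 0"
}}

```text
clock: 6.1
tool_pos: [0.5312, 0.0196, 0.1203]
tool_rot: [-3.121, 0.356, -0.001]
wrist_force: [-0.2, -0.9, 0.7]
grip_width: 0.006
finger_force: 0.4
```

Emit:
{"api": "send_rows", "payload": {
  "moves": "0 -1.25 0.4 0;0 -1.25 0.4 0;0 -1.1 0.6 0;0 -1.1 0.6 0;0 0 0 0"
}}

```text
clock: 6.72
tool_pos: [0.5408, 0.0653, 0.0994]
tool_rot: [-3.121, 0.355, 0.003]
wrist_force: [0.6, -0.1, -0.1]
grip_width: 0.0
finger_force: 0.0
```

```bash
python3 -c "
from h import *
from workcell import ctrl
tip(ctrl)
g=ctrl.grab_frame('scene');cv2.imwrite('pics/s3.png',cv2.resize(g['image'][60:260,170:420,::-1],None,fx=3,fy=3))"
```

```text
t 6.78 book mm [-0.3 57.8 99.7] yaw -13.0 F [ 0.6 -0.2  0.2] grip 0.003756436577094435
tip px 324 325 125
tip ray at tcp x+9.5mm [0.55037795 0.14479965 0.18144348] tcp [0.54087795 0.06484575 0.09972893]
```

View pics/s3.png

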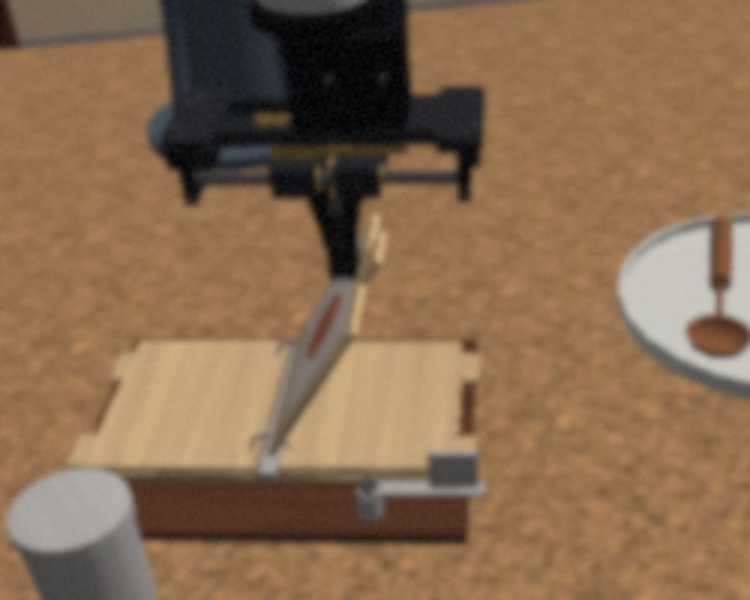

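Emit:
{"api": "send_rows", "payload": {
  "moves": "0 -1.2 0.8 0;0 -1.2 0.9 0;0 -0.9 1 0;0 -0.8 1 0;0 -0.6 1.1 0"
}}

```text
clock: 7.45
tool_pos: [0.5519, 0.1109, 0.0514]
tool_rot: [-3.121, 0.356, 0.0]
wrist_force: [0.6, 0.1, 0.1]
grip_width: 0.007
finger_force: 0.2
```

Emit:
{"api": "send_rows", "payload": {
  "moves": "0 -0.5 1.1 0;0 -0.2 1.1 0;0 -0.2 1.1 0;0 0 0 0"
}}

```text
clock: 7.95
tool_pos: [0.5531, 0.1189, 0.0182]
tool_rot: [3.121, -0.357, -0.004]
wrist_force: [0.5, 0.5, 0.7]
grip_width: 0.003
finger_force: 0.0
```

```bash
python3 -c "
from h import *
from workcell import ctrl
st(ctrl)
g=ctrl.grab_frame('scene');cv2.imwrite('pics/s4.png',cv2.resize(g['image'][60:260,170:420,::-1],None,fx=3,fy=3))"
```

```text
t 7.95 book mm [ -0.8 113.2  18.2] yaw -13.04 F [0.5 0.5 0.7] grip 0.0030819215509700856
```

View pics/s4.png

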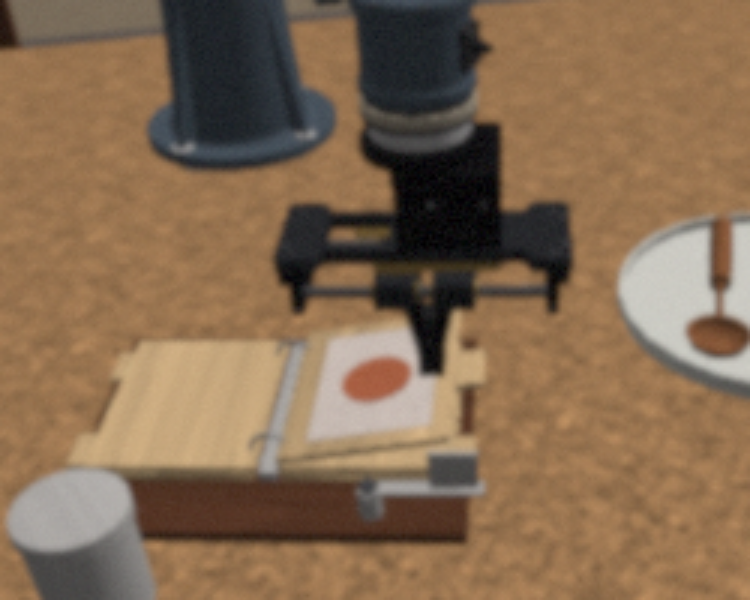

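Emit:
{"api": "send_rows", "payload": {
  "moves": "0 0 0.6 0;0 0 0.5 0;0 0 0.3 0;0 0 0.2 0;0 0 0 0"
}}

```text
clock: 8.62
tool_pos: [0.5538, 0.1189, 0.0031]
tool_rot: [3.121, -0.357, -0.001]
wrist_force: [-0.5, -1.0, 0.5]
grip_width: 0.006
finger_force: 0.0
```

Emit:
{"api": "send_rows", "payload": {
  "moves": "0 0 0.2 0;0 0 0.2 0;0 0 0 0"
}}

```text
clock: 9.0
tool_pos: [0.5538, 0.1189, -0.0009]
tool_rot: [3.121, -0.357, -0.0]
wrist_force: [0.1, 0.3, -0.6]
grip_width: 0.004
finger_force: 0.0
```

Emit:
{"api": "send_rows", "payload": {
  "moves": "0 0 0.1 0;0 0 0.1 0;0 0 0 0"
}}

```text
clock: 9.38
tool_pos: [0.5539, 0.1189, -0.0029]
tool_rot: [3.121, -0.357, -0.0]
wrist_force: [-0.6, 0.8, 1.1]
grip_width: 0.001
finger_force: 0.0
```

Emit:
{"api": "send_rows", "payload": {
  "moves": "0 0 0.1 0;0 0 0.1 0;0 0 0 0"
}}

```text
clock: 9.75
tool_pos: [0.554, 0.119, -0.0044]
tool_rot: [-3.121, 0.357, -0.0]
wrist_force: [-0.2, 0.9, 4.2]
grip_width: 0.008
finger_force: 1.8
```

```bash
python3 -c "
from h import *
from workcell import ctrl
st(ctrl);disc(ctrl);tip(ctrl)"
```

```text
t 9.75 book mm [ 1.000e-01  1.135e+02 -4.400e+00] yaw -13.04 F [-0.2  0.9  4.2] grip 0.007798428794307258
disc [286 185  21  12 209] [296.10526316 190.55023923]
t 9.85 book mm [ 1.000e-01  1.135e+02 -4.400e+00] yaw -13.04 F [-1.1  0.1  4.7] grip 0.003856919750891736
tip px 299 315 110
tip ray at tcp x+9.5mm [0.56351946 0.11117016 0.22336532] tcp [ 0.55401946  0.11896237 -0.00441921]
```

Emit:
{"api": "send_rows", "payload": {
  "moves": "0 0 0.1 0;0 0 0 0"
}}

```text
clock: 10.1
tool_pos: [0.5541, 0.119, -0.0046]
tool_rot: [3.121, -0.357, 0.001]
wrist_force: [-2.6, -0.7, 10.4]
grip_width: 0.006
finger_force: 5.3
```

Emit:
{"api": "send_rows", "payload": {
  "moves": "0 0 -0.5 0;0 0 -2 0;0 0 -4 0;0 0 -4 0;0 0 0 0"
}}

```text
clock: 10.72
tool_pos: [0.5567, 0.119, 0.1021]
tool_rot: [-3.12, 0.356, -0.011]
wrist_force: [1.0, -0.4, -0.0]
grip_width: 0.002
finger_force: 0.0
```

```bash
python3 -c "
from h import *
from workcell import ctrl
disc(ctrl);st(ctrl)
f=pickle.load(open('scene0.pkl','rb'))
for th in(2.9,3.0,3.05,3.1,3.14):
  xy=O-.071*np.cos(th)*BY;c=f['world_to_cam']@np.r_[xy,.026+.071*np.sin(th)+.0025,1];print(th,np.round(c[:2]/c[2]*f['fx']+[f['cx'],f['cy']],1))
"
```

```text
disc [286 185  21  12 208] [296.14903846 190.5625    ]
t 10.78 book mm [  1.  113.7 100.3] yaw -13.03 F [-0.4 -0.3 -0.5] grip 0.005815909816766672
2.9 [294.3 184.4]
3.0 [295.1 186.9]
3.05 [295.4 188.2]
3.1 [295.7 189.5]
3.14 [295.8 190.5]
```

Emit:
{"api": "send_rows", "payload": {
  "moves": "4 -0.6 0 0;4 -0.6 0 0;4 -0.6 0 0;1 0 0 0;0 0 0 0"
}}

```text
clock: 11.4
tool_pos: [0.683, 0.1069, 0.0972]
tool_rot: [3.121, -0.357, -0.007]
wrist_force: [-0.3, -0.1, 0.4]
grip_width: 0.006
finger_force: 0.0
```

Emit:
{"api": "send_rows", "payload": {
  "moves": "0 0 4 0;0 0 3 0;0 0 2 0;0 0 0 0"
}}

```text
clock: 11.9
tool_pos: [0.682, 0.1074, 0.0074]
tool_rot: [3.121, -0.356, -0.008]
wrist_force: [0.7, 0.8, 0.7]
grip_width: 0.005
finger_force: 0.0
```

```bash
python3 -c "
from h import *
from workcell import ctrl
tip(ctrl)"
```

```text
t 11.95 book mm [129.  131.8   8.9] yaw -13.03 F [-0.3 -0.2 -0.2] grip 0.005380959032102993
tip px 305 323 142
tip ray at tcp x+9.5mm [0.69323542 0.1006414  0.23306805] tcp [0.68373542 0.10735087 0.00892147]
```

Emit:
{"api": "send_rows", "payload": {
  "moves": "-1.2 0 0 0;-1 -0.1 0 0;-1 0 0 0;-1.1 0.2 0 0;0 0 0 0"
}}

```text
clock: 12.58
tool_pos: [0.6408, 0.1162, 0.0093]
tool_rot: [3.121, -0.356, -0.003]
wrist_force: [-0.5, -0.0, -0.5]
grip_width: 0.003
finger_force: 0.0
```

```bash
python3 -c "
from h import *
from workcell import ctrl
st(ctrl)
for n,s in(('top',(270,100,100,140)),):
  g=ctrl.grab_frame(n);cv2.imwrite('pics/t5.png',cv2.resize(g['image'][150:290,280:450,::-1],None,fx=4,fy=4))
  f=pickle.load(open('top0.pkl','rb'))
  P=O+.105*BX+.075*BY
  for a in(0,.2,.4,.6,.8):
    q=P+.076*(-np.sin(a)*BX+np.cos(a)*BY);c=f['world_to_cam']@np.r_[q,.034,1];print(a,np.round(c[:2]/c[2]*f['fx']+[f['cx'],f['cy']],1))
"
```

```text
t 12.57 book mm [ 85.3 130.6   9.3] yaw -13.02 F [-0.5 -0.  -0.5] grip 0.0026074559285705146
0 [316.3 171.9]
0.2 [315.4 177.9]
0.4 [315.7 183.9]
0.6 [317.2 189.8]
0.8 [319.9 195.3]
```

Emit:
{"api": "send_rows", "payload": {
  "moves": "-1 0.5 0 0;-1 0.7 0 0;-0.8 0.9 0 0;-0.6 1.2 0 0;0 0 0 0"
}}

```text
clock: 13.25
tool_pos: [0.6008, 0.0903, 0.0092]
tool_rot: [3.121, -0.359, -0.003]
wrist_force: [0.2, 0.3, 0.2]
grip_width: 0.007
finger_force: 0.0
```

```bash
cat >> h.py <<'E'
def keep(ctrl):
    st(ctrl);g=ctrl.grab_frame('scene');f=pickle.load(open('scene0.pkl','rb'));im=g['image'].astype(int)
    sat=im.max(2)-im.min(2);m=((sat<28)&(im.max(2)>45)&(im.max(2)<190)).astype(np.uint8)
    P=O+.105*BX+.075*BY
    pr=lambda q,z:(lambda c:np.round(c[:2]/c[2]*f['fx']+[f['cx'],f['cy']],1))(f['world_to_cam']@np.r_[q,z,1])
    for a in(1.2,1.4,1.571,1.7):
        D=-np.sin(a)*BX+np.cos(a)*BY;print(a,"strip end",pr(P+.076*D,.034),"fin top far/near",pr(P+.072*D,.064),pr(P+.040*D,.064),"piv",pr(P,.034))
    for v in range(176,228,2): print(v,''.join('#' if x else '.' for x in m[v,265:345]))
E
python3 -c "
from h import *
from workcell import ctrl
keep(ctrl)"
```

```text
t 13.25 book mm [52.2 96.3  9.2] yaw -13.12 F [0.2 0.3 0.2] grip 0.00689275134788782
1.2 strip end [308.9 198.5] fin top far/near [307.4 188.5] [300.5 197.7] piv [292.6 221.5]
1.4 strip end [302.2 197.3] fin top far/near [300.8 187.3] [296.8 197. ] piv [292.6 221.5]
1.571 strip end [296.2 197. ] fin top far/near [294.9 187. ] [293.4 196.8] piv [292.6 221.5]
1.7 strip end [291.6 197.2] fin top far/near [290.4 187.2] [290.8 197. ] piv [292.6 221.5]
176 ##################..............#######..............##########################.
178 ###########.#######.............#######..............#........................#.
180 .####...........####.............##.##..............#...........................
182 #####............#############................#######...........................
184 ####...............######...................########............................
186 ####........................................###.................................
188 ###.........................................##..................................
190 ###........................................###....
[... 860 characters left out ...]
....................
212 ............................######..............................................
214 ...........................#######..............................................
216 ..........................########..............................................
218 ..........................#######...............................................
220 .........................########...............................................
222 ........................#########...............................................
224 .......................##########...............................................
226 ........................#########...............................................
```

Emit:
{"api": "send_rows", "payload": {
  "moves": "-0.2 0.5 0 0;-0.2 0.4 0 0;0 0 0 0;0 -3 0 0;0 -5 0 0"
}}

```text
clock: 13.92
tool_pos: [0.6143, 0.1608, 0.0092]
tool_rot: [3.12, -0.361, -0.001]
wrist_force: [1.3, 0.3, 0.0]
grip_width: 0.001
finger_force: 0.0
```

```bash
python3 -c "
from h import *
from workcell import ctrl
keep(ctrl)"
```

```text
t 13.93 book mm [ 49.2 167.9   9.2] yaw -13.21 F [1.3 0.3 0. ] grip 0.0008208967356729937
1.2 strip end [308.9 198.5] fin top far/near [307.4 188.5] [300.5 197.7] piv [292.6 221.5]
1.4 strip end [302.2 197.3] fin top far/near [300.8 187.3] [296.8 197. ] piv [292.6 221.5]
1.571 strip end [296.2 197. ] fin top far/near [294.9 187. ] [293.4 196.8] piv [292.6 221.5]
1.7 strip end [291.6 197.2] fin top far/near [290.4 187.2] [290.8 197. ] piv [292.6 221.5]
176 ..#####...................###...########################...............######...
178 ..####....................###..#####################...................######...
180 .####.....................###.###.......................................###.....
182 #####.....................#######.................................#......##.....
184 ####...............................................................#............
186 ####................................................................#...........
188 ###............................................................................#
190 ###...........................#..............
[... 865 characters left out ...]
....................
212 ...........................#####................................................
214 ..........................######................................................
216 .........................#######................................................
218 .........................#######................................................
220 .........................#######................................................
222 ........................#########...............................................
224 .......................##########...............................................
226 ........................#########...............................................
```

Emit:
{"api": "send_rows", "payload": {
  "moves": "0 0 -5 0;0 0 -5 0;-4 -3 0 0;-5 -3 0 0;-5 0 0 0"
}}

```text
clock: 14.6
tool_pos: [0.4904, 0.2534, 0.1095]
tool_rot: [-3.121, 0.354, -0.002]
wrist_force: [0.1, 0.7, 0.0]
grip_width: 0.005
finger_force: 0.0
```

```bash
python3 -c "
from h import *
from workcell import ctrl
st(ctrl)
f=ctrl.grab_frame('top');P=O+.105*BX+.075*BY
for a in(1.4,1.5,1.571,1.65):
  q=P+.076*(-np.sin(a)*BX+np.cos(a)*BY);pr=lambda q:(lambda c:np.round((c[:2]/c[2]*f['fx']+[f['cx']-310,f['cy']-165])*7,0))(f['world_to_cam']@np.r_[q,.034,1]);print(a,pr(q),pr(P))
cv2.imwrite('pics/t6.png',cv2.resize(f['image'][165:250,310:420,::-1],None,fx=7,fy=7,interpolation=2))
"
```

```text
t 14.6 book mm [-92.5 229.9 109.5] yaw -12.93 F [0.1 0.7 0. ] grip 0.005001450925525373
1.4 [166. 296.] [253. 100.]
1.5 [186. 303.] [253. 100.]
1.571 [201. 308.] [253. 100.]
1.65 [218. 311.] [253. 100.]
```

View pics/t6.png

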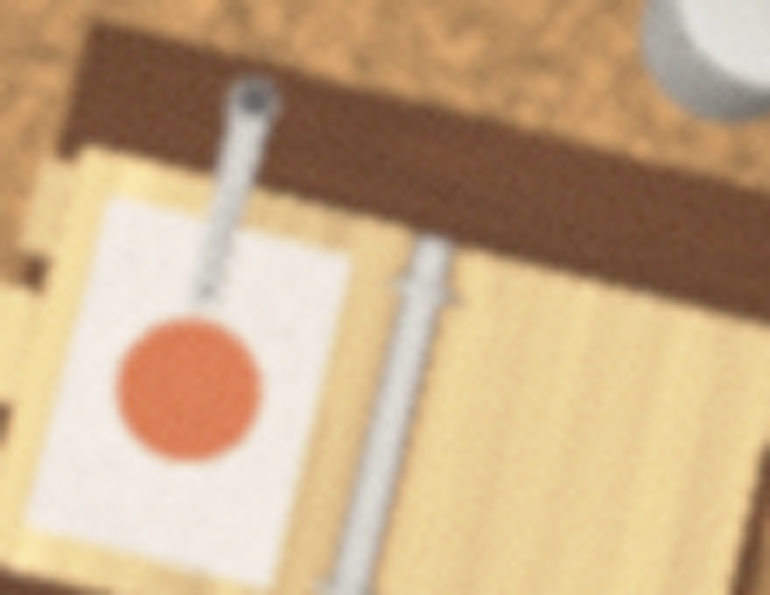

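```bash
python3 -c "
from h import *
from workcell import ctrl
disc(ctrl);print(ctrl.finish_job())"
```

```text
disc [286 185  21  12 162] [296.53703704 190.        ]
the job is handed in; nothing more can be done
None
```

I turned the leaf until it lay flat on the left pages, pushed the keeper to about 1.56 rad (square within about 1–2°), moved the hand clear, and handed the job in at about 15 s. I kept clear of the tin, jar and spoon but did not measure them again at the end.

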